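Start a coach screw square in a sign frame

ROBOT

A 7-joint arm with a two-finger parallel gripper is mounted at the origin on the work surface. World frame = base frame: x ahead of the robot, y to its left, z up, the work surface at z = 0. Lengths are in mm, angles in rad, forces in N, time in s.
With the tool pointing down it reaches from about 425 to 975 mm from the base axis. Payload 16.7 kg.
Tool frame: the origin (TCP) lies midway between the tips of the shut fingers; the grasp point (between the pads) lies 19 mm behind it; y points along the fingers, x is the direction in which the jaws open and shut, and the axes are right-handed (so a half turn about y gives the same grasp; the last joint's range is limited). The gripper opens to 85 mm and grips with 20 to 120 N. Pads are 22 mm wide; open, the fingers measure 114 mm over their backs; the gripper's body (76 mm by 85 mm) begins 54 mm behind the grasp point. The pads swing forward as they close: fully open they stand 13 mm farther back than shut.
Start: joints at [-1.395, 0.426, 0.074, 1.606, -0.034, 1.111, -0.067], TCP at [216.049, 639.452, 231.302] pointing down, gripper open.
Joint ranges: [-2.85, 2.85], [-0.5, 2.14], [-1.23, 1.37], [0.21, 2.46], [-1.02, 4.16], [0.16, 2.05], [-2.73, 2.73]. Speed limits (rad/s): [1.89, 1.89, 2.39, 2.39, 3.01, 3.01, 3.01].

INTERFACE

Orientations are given as a unit quaternion [w, x, y, z].
In Python, from cell import arm, optics, spotter gives the robot as it stands. Calls block until the motion is done:
- arm.reach(position, orientation): joint-space move of the TCP to a pose.
- arm.move_l(position, rotation=None, rate=150): straight line of the TCP; rotation=None keeps the orientation; rate is the mean speed in mm/s.
- arm.move_j(angles): joint-space move.
- arm.gripper_to(opening, squeeze=None): finger opening in mm; squeeze is the grip in N (None keeps the last); returns when the fingers have stopped.
- arm.dwell(seconds).
- arm.inverse_kinematics(position, orientation): joint angles nearest the present ones, or None.
- arm.observe(): the state.
- optics.snapshot(name): name is "scene" or "top" or "wrist"; returns (picture, depth): 400x640x3 uint8, red, green, blue; 400x640 float32, mm along the optical axis (not along the pixel's ray), 0 where there is no reading.
- optics.get_calibration(name): a dict with "K" (3x3 intrinsics, pixels), "view" (4x4, takes a point from world to camera coordinates). Camera axes: x right, y up, looking along -z (the intrinsics and any distortion apply to the point x, -y, -z); pixel columns grow to the right and rows downward; lengths in mm; the calibration is good to about 2 mm. A picture is of the moment at which its call begins: read the wrist's pose just before it. get_calibration takes no time and is no camera call; for the wrist camera it gives the pose at the moment of the call.
A pose or a line that the arm cannot do raises arm.PlanningError and nothing moves.
- arm.hand_in(): hands the job in, once; it reports no verdict.
Trained networks look in the newest picture that a camera, given by its name, has taken for a name from the list of things; names that differ only in an ending like _2 or _b are one class to them, and where a whole thing is asked for, a point or a joint stands for the part that bears it (a point fixed in the world has none). Each returns a list of dicts, best first, with "confidence" (0 to 1); they miss things now and then, are a little off and sometimes report something else, mostly with a low value. They report only what shows in the picture. A call takes as long as a camera call.
- spotter.look_for(camera, thing): "centre" ([column, row] in pixels, amid what is visible of it).
- spotter.regions_of(camera, thing): "pixels" (400x640 bool, what is visible of it) and "centre" ([column, row] in pixels, amid what is visible of it).
The state is a dict: "t": time; "joint_pos": joint angles; "qvel": joint speeds; "effort": joint torques, N m; "eef_pos": TCP position; "tool_rot": TCP orientation; "contact_force": force on the tool from outside, world axes, zero at the start; "wrist_torque": the same for the moment, N m; "gripper_width": finger opening in mm.
Only numpy, scipy, OpenCV 4.12 (cv2) and the standard library are available. Lean on these libraries where they do the work, as an engineer would, in place of code of your own. Each camera call takes 0.05 s, during which the arm holds its last target.

TASK

The loose coach screw leans in its hole at the corner of the wooden sign frame. Take the socket driver that stands on the table, seat it fully over the screw's square head and bring screw and driver upright, square to the wood, before the first turn; then with the driver turn the screw clockwise at least three quarters of a turn, keeping it upright. Finally stand the driver upright on the bare table again and let go, with the screw left standing square and the tape roll, squeegee and jar left alone.

Things in the scene. Friction and masses are not known exactly. Their poses are not given: they have to be found in the camera images.
- frame: Fixed corner of a pine sign frame lying flat, 40 mm high: an L of two 70 mm wide battens. Origin on the table under the loose screw's hole. One batten reaches 220 mm from the hole along the frame's +y, the other 240 mm along +x; both start 35 mm behind it. Two finished screws, 190 mm along +x and 180 mm along +y, stand fully driven (tops 18 mm above the wood): leave these.
- hole (a point): Mouth of the loose screw's hole, on the frame's top face (40 mm above the table); axes as the frame's, z up. The screw leans about this point, 3 to 11 degrees at the start, and is upright when its head is straight above it. It tips under about 4 N sideways at the head and stays where it is left.
- screw_top (a point): Top centre of the loose steel coach screw, 46 mm above the hole at the start; z is the screw's axis, up. The top 6 mm is a blunt cone (18 to 11 mm wide), below it the square head, 18 x 18 mm, 10 mm tall, on a 10 mm shank. x and y do NOT follow the head's flats: their facing is unknown and must be seen, or felt for (press lightly, turn in small steps, till the socket drops on).
- turn (a joint): How far the loose screw has been turned in, rad, 0 at the start, growing clockwise seen from above; it sinks 5 mm a turn, takes about 0.12 N m, and stops at 12.
- driver: Hand driver standing upright on its socket, 125 mm tall, 0.22 kg. Origin at the centre of its underside, z up towards the handle's end. Black handle 28 x 28 mm square, 50 to 122 mm above the origin, its flats parallel to the driver's x and y, as are the socket's; below it a 20 mm round neck and a dark steel socket, 30.4 mm square and 26 mm tall.
- driver_mouth (a point): Centre of the driver's socket mouth (its origin, same axes). The square opening is 20.4 mm wide, 16 mm deep: it passes over the head within about 7 degrees of its flats, any of four ways. Unseated, its rim rests on the head's shoulder, 6 mm below the screw's top; fully seated, the screw's top is at the socket's floor, 16 mm above the mouth.
- tape_roll: Bystander: roll of paper masking tape lying flat, 100 mm across, 25 mm high. Origin under its centre.
- squeegee: Bystander: white plastic hand squeegee lying flat, about 76 x 100 mm, 18 mm high. Origin under its centre.
- jar: Bystander: glass jar with steel cap, 70 mm across, 80 mm tall. Origin under its centre.

How it is judged (in metres and radians):
On the way, in this order (a step that is already met when the one before it is completed fails the run):
1. the socket is over the loose screw head (screw top 10 mm or more inside), screw upright within 5 degrees, driver within 7, before the screw has turned a tenth of a turn (z of screw_top in the frame of driver_mouth above 0.01 m and horizontal distance between screw_top and driver_mouth below 0.006 m and angle between screw_top's own z axis and vertical below 0.09 rad and angle between driver_mouth's own z axis and vertical below 0.12 rad and value of joint turn below 0.63 rad), for 0.2 s.
2. the screw has been turned clockwise three quarters of a turn (4.4 rad counts) with the driver on its head (z of screw_top in the frame of driver_mouth above 0.01 m and horizontal distance between screw_top and driver_mouth below 0.006 m and angle between screw_top's own z axis and vertical below 0.09 rad and value of joint turn above 4.4 rad), for 0.1 s.
At the end, for the whole second after the job is handed in: The loose screw is turned in at least 4.4 rad (three quarters of a turn) and stands within 5 degrees of upright; the driver stands on the table on its socket (mouth below 6 mm, within 6 degrees of upright), at rest and released (value of joint turn above 4.4 rad and angle between screw_top's own z axis and vertical below 0.09 rad and height (world z) of driver_mouth below 0.006 m and angle between driver_mouth's own z axis and vertical below 0.1 rad and linear speed of driver below 0.02 m/s and contact force between the fingers and driver below 0.1 N); the robot touches nothing.
It fails at once if the screw leans more than 7 degrees once it has turned a tenth of a turn (value of joint turn above 0.63 rad and angle between screw_top's own z axis and vertical above 0.125 rad).
It fails at once if the tape roll, squeegee or jar is moved more than 30 mm (distance of any of tape_roll, squeegee, jar from where it was at the start of the episode above 0.03 m).
It also fails if it takes over 72 s, if anything falls off the work surface, if the arm or the gripper's body presses on something with over 40 N, if the wrist force passes 120 N, or if a joint passes its speed limit or range.

## Working session

There is one attempt and no reset: what is moved stays moved. The work goes in short steps, each a Python script; the robot and the scene stay as the last script left them, time stands still between calls to the robot, and variables do not carry over. Pictures are saved under pics/ and viewed, and the job is handed in when it is done.

```bash
ls; mkdir -p pics; python3 - <<'E'
from cell import arm, optics, spotter
import cv2, numpy as np
o=arm.observe(); print(o)
for n in ["scene","top","wrist"]:
    p,d=optics.snapshot(n); cv2.imwrite(f"pics/{n}0.png",p[:,:,::-1]); np.save(f"pics/{n}0_d.npy",d)
    c=optics.get_calibration(n); print(n,c)
    for th in ["driver","screw_top","frame","tape_roll","squeegee","jar"]:
        print(th,[(np.round(r["centre"]),round(r["confidence"],2)) for r in spotter.look_for(n,th)][:3])
E
```

```text
pics
{'t': 0.0, 'joint_pos': array([-1.39448894,  0.42672326,  0.07383909,  1.606625  , -0.03410687,
        1.11083471, -0.06710154]), 'qvel': array([ 0.00104715, -0.00012912,  0.00062986,  0.00065119,  0.00035423,
        0.0006638 , -0.00026039]), 'effort': array([-2.66085781e-04, -9.49811554e+01,  3.76146153e+00, -4.63538897e+01,
        1.93838147e-02,  1.01434204e-02, -8.85987902e-06]), 'eef_pos': array([215.93249338, 639.07611868, 230.60814787]), 'tool_rot': array([-0.5741788 ,  0.57477634,  0.41191691, -0.41264432]), 'contact_force': array([ 0.12151183, -0.34795932, -0.33880883]), 'wrist_torque': array([ 0.01073026, -0.02820427, -0.03042838]), 'gripper_width': 85.01864426198385}
scene {'K': array([[382.55139478,   0.        , 316.89761092],
       [  0.        , 382.55139478, 207.96234003],
       [  0.        ,   0.        ,   1.        ]]), 'view': array([[ 5.28392339e-02,  9.98596153e-01,  3.70657233e-03,
         9.65717279e+01],
       [-7.40446282e-01,  3.66885889e-02,  6.71113441e-01,
         3.91374002e+02],
       [ 6.70035312e-01, -3.82056378e-02,  7.41345406e-01,

[... 1100 characters left out ...]
)]
jar [(array([463., 184.]), 0.69), (array([393., 162.]), 0.27)]
wrist {'K': array([[308.53804785,   0.        , 322.89013269],
       [  0.        , 308.53804785, 196.44432224],
       [  0.        ,   0.        ,   1.        ]]), 'view': array([[ 3.20064354e-01,  9.47395710e-01, -4.20527312e-04,
        -6.75303177e+02],
       [-9.01886620e-01,  3.04553767e-01, -3.06345439e-01,
         3.93520418e+01],
       [-2.90102281e-01,  9.84295230e-02,  9.51920320e-01,
        -3.79899929e+02],
       [ 0.00000000e+00,  0.00000000e+00,  0.00000000e+00,
         1.00000000e+00]])}
driver []
screw_top []
frame [(array([147., 390.]), 0.79)]
tape_roll []
squeegee []
jar [(array([148., 389.]), 0.65)]
```

View pics/scene0.png

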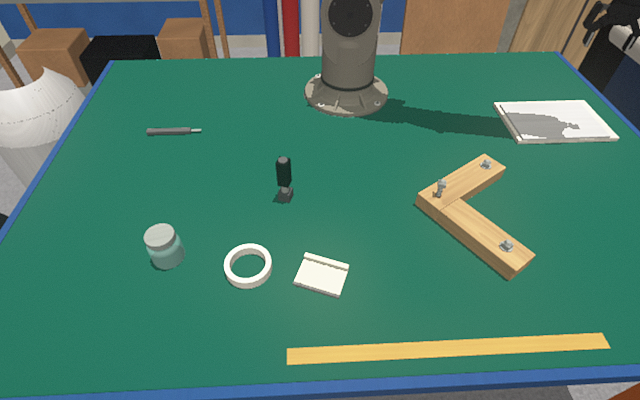

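View pics/top0.png

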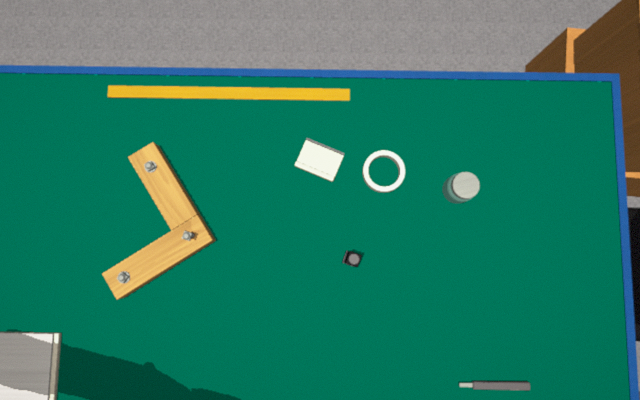

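View pics/wrist0.png

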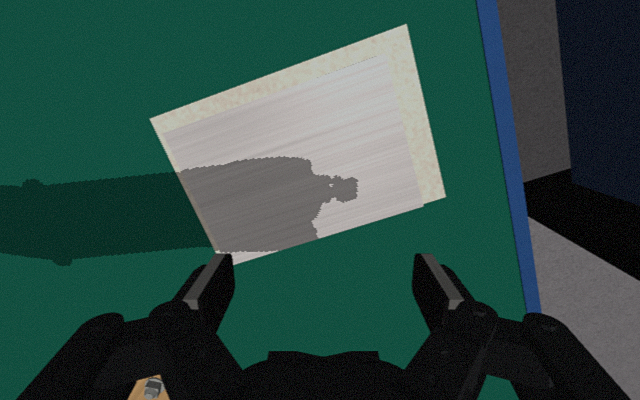

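```bash
cat > h.py <<'E'
from cell import arm, optics, spotter
import cv2, numpy as np
from scipy.spatial.transform import Rotation as R
def q2R(q): return R.from_quat([q[1],q[2],q[3],q[0]]).as_matrix()
def R2q(M): x=R.from_matrix(M).as_quat(); return np.array([x[3],x[0],x[1],x[2]])
def ray(cal,uv):
    K=cal["K"]; V=cal["view"]
    d=np.array([(uv[0]-K[0,2])/K[0,0],-(uv[1]-K[1,2])/K[1,1],-1.0])
    Rw=V[:3,:3].T; o=-Rw@V[:3,3]; return o,Rw@d
def on_plane(cal,uv,z):
    o,d=ray(cal,uv); return o+d*(z-o[2])/d[2]
def at_depth(cal,uv,dep):
    o,d=ray(cal,uv); return o+d*dep
def project(cal,P):
    P=np.atleast_2d(P); c=P@cal["view"][:3,:3].T+cal["view"][:3,3]
    K=cal["K"]; return np.c_[K[0,0]*c[:,0]/-c[:,2]+K[0,2],K[1,1]*c[:,1]/c[:,2]+K[1,2]]
def cloud(cal,d):
    K=cal["K"]; v,u=np.mgrid[:400,:640]
    P=np.stack([(u-K[0,2])/K[0,0],-(v-K[1,2])/K[1,1],-np.ones_like(u,float)],-1)*d[...,None]
    V=cal["view"]; return (P-V[:3,3])@V[:3,:3]
def down(yaw,axis=(0,0,1)):
    """tool y = -axis (fingers point down), tool x = jaw dir at yaw"""
    a=np.array(axis,float); a/=np.linalg.norm(a)
    x=np.array([np.cos(yaw),np.sin(yaw),0]); x-=a*(x@a); x/=np.linalg.norm(x)
    y=-a; z=np.cross(x,y); return np.c_[x,y,z]
def snap(name,fn):
    cal=optics.get_calibration(name); p,d=optics.snapshot(name)
    cv2.imwrite(f"pics/{fn}.png",p[:,:,::-1]); np.savez(f"pics/{fn}.npz",p=p,d=d,K=cal["K"],view=cal["view"])
    return cal,p,d
E
python3 - <<'E'
from h import *
o=arm.observe(); print(q2R(o["tool_rot"]).round(3))
for n,pts in dict(top=dict(driver=(353,258,123),hole=(188,236,84),sA=(150,167,58),sB=(124,277,58),tape=(384,171,25),sq=(320,160,10),jar=(464,185,80)),
   scene=dict(driver=(284,160,123),hole=(441,184,84),sA=(507,245,58),sB=(486,164,58),jar=(160,235,80))).items():
    cal=optics.get_calibration(n); d=np.load(f"pics/{n}0_d.npy")
    for k,(u,v,z) in pts.items(): print(n,k,on_plane(cal,(u,v),z).round(1),at_depth(cal,(u,v),d[v,u]).round(1))
cal=optics.get_calibration("top"); 
A=on_plane(cal,(150,167),58);B=on_plane(cal,(124,277),58);print(np.linalg.norm(A-B))
h=on_plane(cal,(188,236),86); print(np.linalg.norm((A-h)[:2]),np.linalg.norm((B-h)[:2]))
E
```

```text
[[ 0.32  -0.    -0.947]
 [ 0.947 -0.     0.32 ]
 [-0.    -1.     0.   ]]
top driver [ 483.1 -202.8  123. ] [ 483.1 -202.7  124.5]
top hole [525.2 160.1  84. ] [525.3 160.3  83.4]
top sA [683.7 262.4  58. ] [684.4 263.9  53.8]
top sB [431.8 306.7  58. ] [431.6 308.6  53.2]
top tape [ 688.9 -282.6   25. ] [ 694.7 -287.2   -7.2]
top sq [ 716.  -130.4   10. ] [ 716.9 -130.4    5.8]
top jar [ 650.  -454.6   80. ] [ 649.5 -453.6   83.4]
scene driver [ 481.9 -198.1  123. ] [ 484.2 -198.   125. ]
scene hole [538.1 160.8  84. ] [534.  162.9  79.8]
scene sA [698.4 262.7  58. ] [695.3 265.6  53.7]
scene sB [446.2 307.8  58. ] [438.4 313.   51. ]
scene jar [ 653.4 -453.4   80. ] [ 655.  -452.4   82. ]
255.73027047859762
188.91983708162707 174.27451596707724
```

```bash
cat >> h.py <<'E'
# wrist camera pose in the tool frame (fixed), from current reading
def cam_in_tool():
    o=arm.observe(); M=q2R(o["tool_rot"]); V=optics.get_calibration("wrist")["view"]
    Rw=V[:3,:3].T; c=-Rw@V[:3,3]
    return M.T@(c-o["eef_pos"]), M.T@Rw
E
python3 - <<'E'
from h import *
c,Rc=cam_in_tool(); print(c.round(1)); print(Rc.round(3))
q0=arm.observe()["joint_pos"]
for name,P in dict(drv=(483,-202,76),scr=(530,161,150)).items():
  for yaw in np.arange(-180,180,30):
    q=arm.inverse_kinematics(np.array(P,float),R2q(down(np.radians(yaw))))
    print(name,yaw,None if q is None else np.round(q,2))
E
```

```text
[   0.5 -142.1   79. ]
[[ 1.    -0.     0.   ]
 [ 0.     0.306 -0.952]
 [ 0.     0.952  0.306]]
drv -180 [-0.58  0.77  1.21  2.12 -0.93  0.95 -1.97]
drv -150 [-0.58  0.77  1.21  2.12 -0.93  0.95 -1.45]
drv -120 [-0.49  0.62  1.02  2.11 -0.75  0.82 -1.1 ]
drv -90 [-0.32  0.49  0.75  2.11 -0.5   0.73 -0.81]
drv -60 [-0.3   0.48  0.72  2.11 -0.48  0.72 -0.31]
drv -30 [-0.31  0.49  0.74  2.11 -0.5   0.73  0.23]
drv 0 [-0.36  0.51  0.8   2.11 -0.55  0.74  0.8 ]
drv 30 [-0.41  0.54  0.88  2.11 -0.61  0.76  1.39]
drv 60 [-0.24  0.46  0.64  2.1  -0.42  0.71  1.72]
drv 90 [-0.3   0.48  0.72  2.11 -0.48  0.72  2.31]
drv 120 [ 0.67  0.42 -0.48  2.05  0.29  0.73  2.11]
drv 150 [-0.58  0.77  1.21  2.12 -0.93  0.95 -2.5 ]
scr -180 [ 0.39  0.51 -1.02  1.91  0.52  1.01  2.28]
scr -150 [-1.28  0.64  1.22  2.   -0.72  1.02 -2.33]
scr -120 [-1.28  0.64  1.22  2.   -0.72  1.02 -1.81]
scr -90 [-1.03  0.41  0.78  1.99 -0.37  0.88 -1.62]
scr -60 [-0.95  0.38  0.67  1.99 -0.31  0.87 -1.16]
scr -30 [-0.94  0.38  0.66  1.99 -0.3   0.87 -0.64]
scr 0 [-0.89  0.37  0.59  1.98 -0.27  0.87 -0.15]
scr 30 [-0.83  0.35  0.51  1.98 -0.23  0.86  0.33]
scr 60 [-0.77  0.34  0.44  1.98 -0.19  0.86  0.82]
scr 90 [-0.7   0.33  0.36  1.97 -0.15  0.86  1.3 ]
scr 120 [-0.59  0.32  0.21  1.97 -0.09  0.86  1.77]
scr 150 [-0.52  0.32  0.13  1.96 -0.05  0.86  2.26]
```

```bash
python3 - <<'E'
from h import *
S=np.array([530,161,0.])
for i,yaw in enumerate([-30,60]):
    arm.reach(S+[0,0,190],R2q(down(np.radians(yaw))))
    cal,p,d=snap("wrist",f"s{i}")
    print(arm.observe()["t"],cal["view"][:3,:3].round(2).tolist())
    x,y=project(cal,S+[0,0,80])[0].astype(int); print(x,y)
    c=p[max(0,y-75):y+75,max(0,x-100):x+100]
    cv2.imwrite(f"pics/s{i}c.png",cv2.resize(c,None,fx=4,fy=4,interpolation=cv2.INTER_CUBIC)[:,:,::-1])
E
```

```text
3.1583 [[0.87, -0.5, 0.0], [0.47, 0.83, -0.31], [0.15, 0.27, 0.95]]
324 195
4.5583 [[0.5, 0.87, -0.0], [-0.82, 0.48, -0.31], [-0.27, 0.15, 0.95]]
322 194
```

View pics/s0.png

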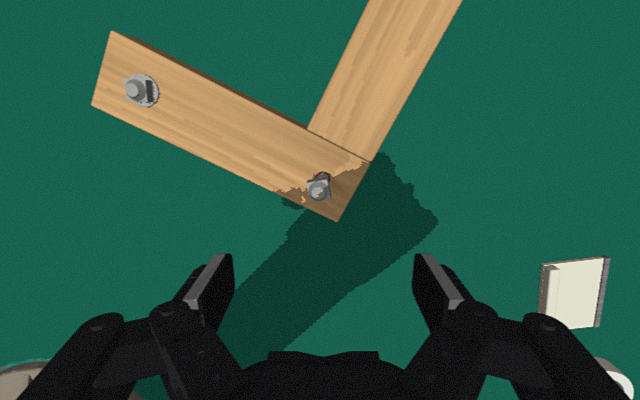

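View pics/s0c.png

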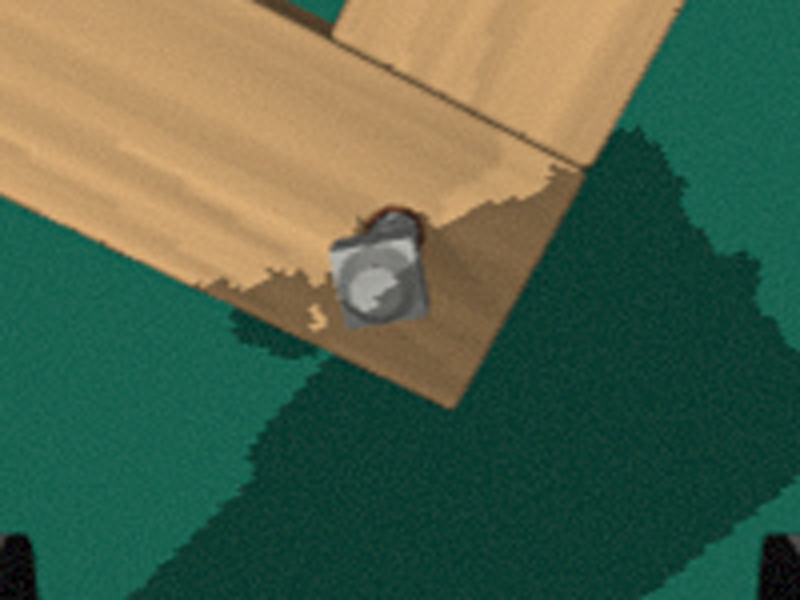

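View pics/s1c.png

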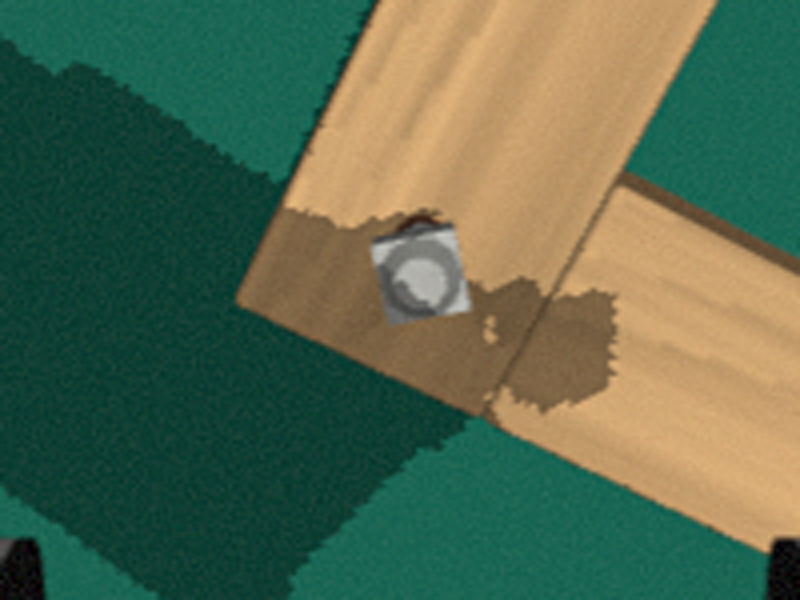

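```bash
cat > fit.py <<'E'
from h import *
from scipy.optimize import least_squares
obs={0:dict(org=(224,120),top=(375,287),fr={(-35,-35):(453,408),(35,-35):(585,168),(35,35):(335,38)},hd=[(330,250),(347,328),(428,310),(413,237)]),
     1:dict(org=(222,119),top=(418,280),fr={(-35,-35):(237,301),(35,-35):(484,416),(35,35):(622,180)},hd=[(371,243),(391,325),(470,312),(455,226)])}
cals={i:dict(np.load(f"pics/s{i}.npz")) for i in obs}
px=lambda o,c:(np.array(c)+.5)/4-.5+np.array(o["org"])
def model(p,kshift):
    h=np.array([p[0],p[1],40.]); fy=p[2]; F=R.from_euler("z",fy).as_matrix()
    ax=np.array([p[3],p[4],1.]); ax/=np.linalg.norm(ax)
    rr=R.align_vectors([ax],[[0,0,1]])[0].as_matrix()
    S=rr@R.from_euler("z",p[5]).as_matrix()
    top=h+46*ax
    cor=[h+40*ax+S@np.array([9*a,9*b,0]) for a,b in [(1,1),(-1,1),(-1,-1),(1,-1)]]
    return h,F,ax,top,cor
def res(p):
    h,F,ax,top,cor=model(p,0); r=[]
    for i,o in obs.items():
        sh=p[6+2*i:8+2*i]; c=cals[i]
        r+=list(project(c,top)[0]+sh-px(o,o["top"]))
        for f,c4 in o["fr"].items(): r+=list(project(c,h+F@np.array([*f,0.]))[0]+sh-px(o,c4))
        pr=project(c,cor); ob=np.array([px(o,q) for q in o["hd"]])
        best=min((np.r_[(pr[np.argsort([(k*s+j)%4 for k in range(4)])]+sh-ob).ravel()] for s in (1,-1) for j in range(4)),key=lambda x:(x**2).sum())
        r+=list(best)
        r+=list(sh*.5)
    return np.array(r)
best=None
for y0 in np.radians([-40,-20,0,20,40]):
    s=least_squares(res,[530,160,.56,0,0,y0,0,0,0,0])
    if best is None or s.cost<best.cost: best=s
p=best.x; h,F,ax,top,cor=model(p,0)
print("cost",best.cost,"hole",h.round(1),"frameyaw",np.degrees(p[2]).round(1),"axis",ax.round(3),"lean",np.degrees(np.arccos(ax[2])).round(1),"top",top.round(1),"yaw",np.degrees(p[5]).round(1)%90,"shift",p[6:].round(2))
print(res(p).round(1))
E
python3 fit.py
```

```text
cost 6.205864235850211 hole [530.5 166.4  40. ] frameyaw 32.9 axis [-0.078  0.01   0.997] lean 4.5 top [526.8 166.8  85.9] yaw 71.6 shift [ 0.18 -0.81  0.32 -0.73]
[ 0.5  1.  -0.1  0.2  1.2  0.2 -1.6 -1.3 -0.2 -0.2  0.1 -0.1  0.2  1.
 -0.2 -0.6  0.1 -0.4  0.8  0.5 -0.6 -0.1 -0.1  0.9 -0.3 -0.   0.2  0.
 -0.5 -0.3  0.3 -1.   0.   0.2  0.2 -0.4]
```

```bash
python3 - <<'E'
from h import *
p=cv2.imread("pics/top0.png"); c=p[200:270,150:230]; cv2.imwrite("pics/top0c.png",cv2.resize(c,None,fx=8,fy=8,interpolation=cv2.INTER_CUBIC))
cal=optics.get_calibration("top")
for P in [(526.8,166.8,85.9),(530.5,166.4,40)]: print(project(cal,P), (project(cal,P)-[150,200]+.5)*8)
F=R.from_euler("z",np.radians(32.9)).as_matrix()
for f in [(-35,-35,0),(35,-35,0),(35,35,0)]: print(f,(project(cal,np.array([530.5,166.4,40])+F@f)-[150,200]+.5)*8)
c=p[235:280,330:380]; cv2.imwrite("pics/top0d.png",cv2.resize(c,None,fx=10,fy=10,interpolation=cv2.INTER_CUBIC))
E
```

```text
[[184.7903804  235.21149459]] [[282.32304323 285.69195676]]
[[190.41543582 234.42823716]] [[327.32348657 279.42589725]]
(-35, -35, 0) [[493.28016701 318.25085531]]
(35, -35, 0) [[370.81709769 112.92551315]]
(35, 35, 0) [[161.79934517 240.70213012]]
```

View pics/top0c.png

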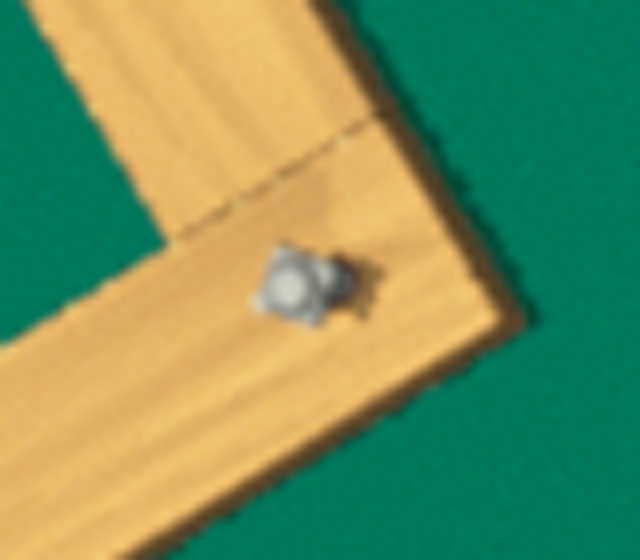

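View pics/top0d.png

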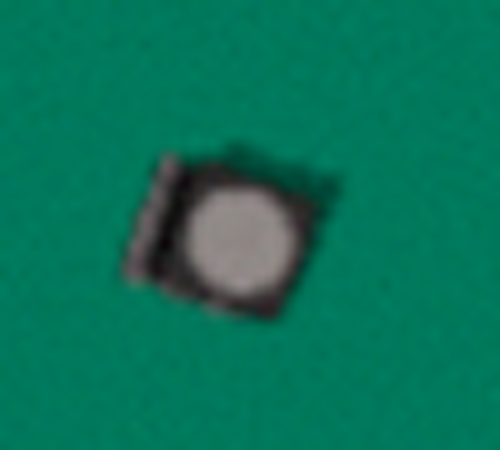

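```bash
python3 - <<'E'
from h import *
S=np.array([483,-201,0.]); q=None
arm.reach(S+[0,0,225],R2q(down(np.radians(72))))
cal,p,d=snap("wrist","d0"); o=arm.observe(); print(o["t"],o["joint_pos"].round(2))
x,y=project(cal,S+[0,0,60])[0].astype(int); print(x,y)
c=p[y-75:y+75,x-100:x+100]
cv2.imwrite("pics/d0c.png",cv2.resize(c,None,fx=4,fy=4,interpolation=cv2.INTER_CUBIC)[:,:,::-1])
E
```

```text
5.9833 [-0.2   0.2   0.54  1.98 -0.12  1.    1.65]
321 177
```

View pics/d0c.png

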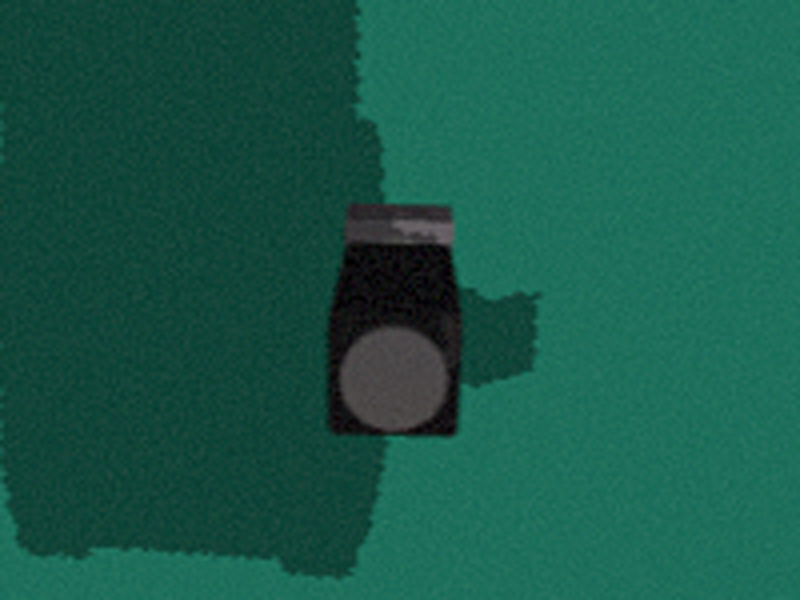

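```bash
python3 - <<'E'
from h import *
z=dict(np.load("pics/d0.npz"))
D=on_plane(z,((393.5)/4-.5+221,(378.5)/4-.5+102),124.5); print(D.round(1))
A=on_plane(z,((349.)/4-.5+221,(205.5)/4-.5+102),0);B=on_plane(z,((453.5)/4-.5+221,(205.5)/4-.5+102),0); print(A.round(1),B.round(1),np.linalg.norm(A-B), ((A+B)/2).round(1), np.degrees(np.arctan2(*(B-A)[1::-1])))
o=arm.observe();M=q2R(o["tool_rot"]); print("offset in tool",(M.T@(D-o["eef_pos"])).round(1), (M.T@((A+B)/2-o["eef_pos"])).round(1))
E
```

```text
[ 481.5 -202.3  124.5]
[ 463.2 -211.9    0. ] [ 472.9 -182.2    0. ] 31.22081245501054 [ 468.1 -197.1    0. ] 72.07269166286483
offset in tool [ -3.  100.3   1.2] [ -2.2 224.8  15.5]
```

```bash
python3 - <<'E'
from h import *
o=arm.observe(); M=q2R(o["tool_rot"]); print(o["eef_pos"].round(1))
P=o["eef_pos"]+M@np.array([-2.6,0,0.0]); print(P.round(1))
arm.gripper_to(70)
arm.move_l([P[0],P[1],130],R2q(down(np.radians(72))),rate=200)
arm.move_l([P[0],P[1],68],None,rate=100)
o=arm.observe(); print(o["t"],o["eef_pos"].round(1),o["contact_force"].round(1))
arm.gripper_to(20,squeeze=80)
o=arm.observe(); print(o["t"],o["eef_pos"].round(1),o["contact_force"].round(1),o["gripper_width"])
cal,p,d=snap("wrist","g0")
E
```

```text
[ 483.6 -199.8  224.8]
[ 482.8 -202.3  224.8]
7.6833 [ 483.1 -202.5   68.5] [-0.4 -1.1  0.2]
8.1417 [ 483.1 -202.4   68.5] [-1.5 -1.4  7.2] 27.345591444373287
```

View pics/g0.png

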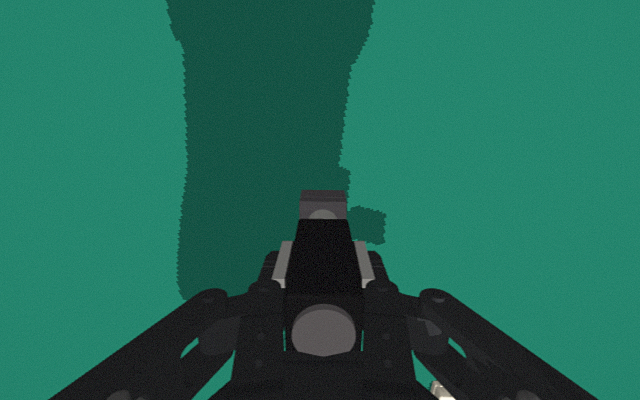

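```bash
python3 - <<'E'
from h import *
o=arm.observe();P=o["eef_pos"]
arm.move_l([P[0],P[1],210],None,rate=200)
o=arm.observe(); print(o["t"],o["contact_force"].round(2),o["wrist_torque"].round(3))
T=np.array([526.8,166.8,215])
arm.reach(T,R2q(down(np.radians(120))))
o=arm.observe(); print(o["t"],o["joint_pos"].round(2))
for y in (140,161.6):
    q=arm.inverse_kinematics(T,R2q(down(np.radians(y)))); print(y,None if q is None else q.round(2))
    if q is None: break
    arm.move_j(q)
o=arm.observe(); print(o["t"],o["eef_pos"].round(1),o["joint_pos"].round(2))
cal,p,d=snap("wrist","a0"); 
cv2.imwrite("pics/a0c.png",cv2.resize(p[120:270,222:422],None,fx=4,fy=4,interpolation=cv2.INTER_CUBIC)[:,:,::-1])
cal,p,d=snap("scene","as0"); 
cv2.imwrite("pics/as0c.png",cv2.resize(p[90:240,350:550],None,fx=4,fy=4,interpolation=cv2.INTER_CUBIC)[:,:,::-1])
E
```

```text
9.05 [-0.44 -0.81 -2.94] [-0.001  0.019  0.01 ]
10.4417 [-0.67  0.25  0.3   1.91 -0.09  0.99  1.76]
140 [-0.63  0.25  0.24  1.91 -0.07  0.99  2.09]
161.6 [-0.58  0.24  0.18  1.91 -0.05  0.99  2.45]
11.3167 [526.9 166.4 215. ] [-0.58  0.24  0.18  1.91 -0.05  0.99  2.44]
```

View pics/a0c.png

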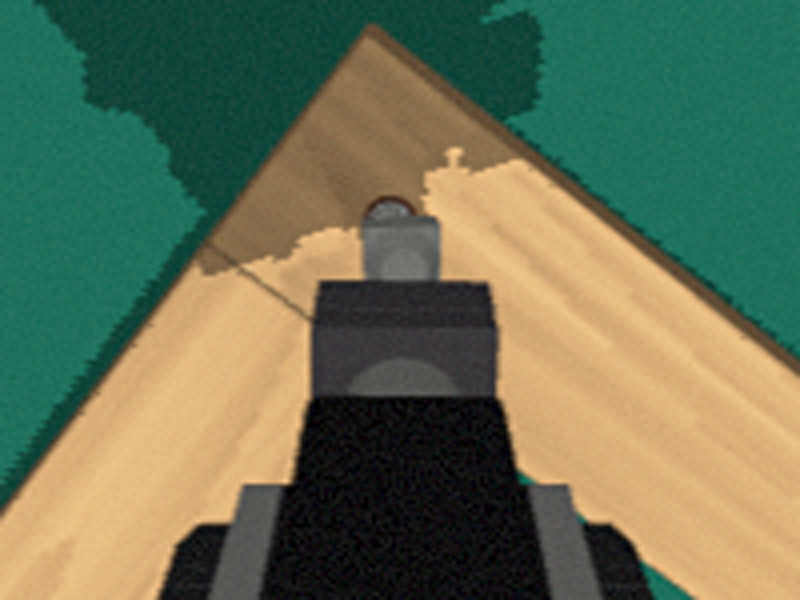

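View pics/as0c.png

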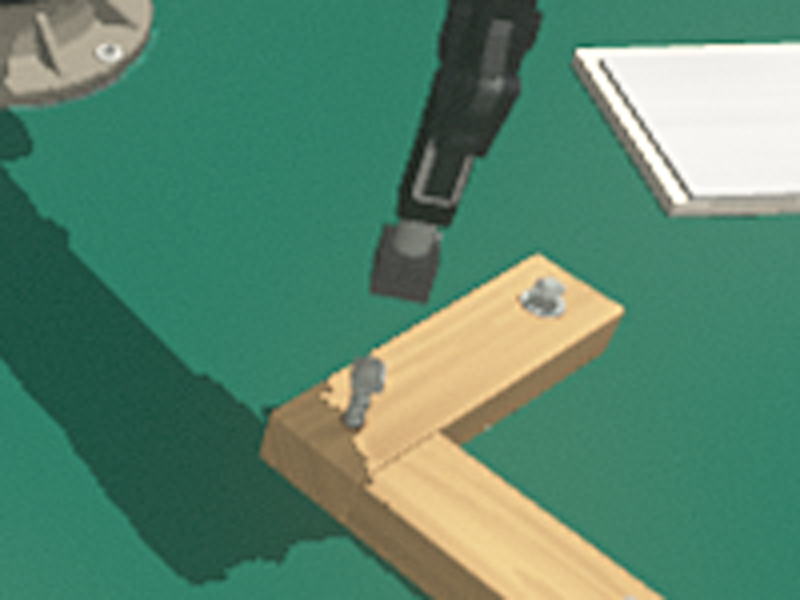

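```bash
python3 - <<'E'
from h import *
z=dict(np.load("pics/a0.npz")); o=arm.observe(); M=q2R(o["tool_rot"]); e=o["eef_pos"]
px=lambda u,v:((u+.5)/4-.5+222,(v+.5)/4-.5+120)
inv=lambda P:(project(z,P)[0]-[222,120]+.5)*4-.5
for uv,h in [((318,282),e[2]-68.5),((492,282),e[2]-68.5),((312,326),e[2]-42.5),((496,326),e[2]-42.5)]:
    print((M.T@(on_plane(z,px(*uv),h)-e)).round(1))
F=R.from_euler("z",np.radians(32.9)).as_matrix(); H=np.array([530.5,166.4,40])
print("corner",inv(H+F@[-35,-35,0]),"obs 371,25;", inv(H+F@[35,-35,0]),"obs 202,243")
print("top",inv([526.8,166.8,85.9]))
ax=np.array([-.078,.01,.997]); Y=R.from_euler("z",np.radians(71.6)).as_matrix()
for a in (1,-1):
  for b in (1,-1): print(inv(H+40*ax+Y@[9*a,9*b,0]))
print(M.round(3))
E
```

```text
[-15.1  68.5  15.2]
[15.8 68.5 15.1]
[-14.3  42.5  15.7]
[14.7 42.5 15.7]
corner [367.0285837   36.00972904] obs 371,25; [205.72900098 246.81634509] obs 202,243
top [404.22104909 270.88650281]
[440.41913348 301.03121039]
[363.9959814 301.5460099]
[440.5377659  226.73073165]
[362.64121081 227.26815805]
[[-0.947 -0.    -0.321]
 [ 0.321 -0.    -0.947]
 [ 0.    -1.     0.   ]]
```

```bash
python3 - <<'E'
from h import *
x,y=526.6,165.5
arm.move_l([x,y,160],None,rate=100)
f0=arm.observe()["contact_force"]; print(f0.round(2))
for z in np.arange(156,136.9,-2.):
    arm.move_l([x,y,z],None,rate=40)
    o=arm.observe(); f=o["contact_force"]-f0
    print(round(o["t"],2),z,o["eef_pos"].round(1),f.round(1),o["wrist_torque"].round(2))
    if f[2]>12: break
E
```

```text
[-0.86  0.39 -2.43]
12.37 156.0 [526.7 165.5 156.2] [ 1.2 -0.5  0.7] [ 0.03 -0.04 -0.01]
12.62 154.0 [526.6 165.5 154. ] [ 1.  -0.4 -0. ] [0.05 0.01 0.02]
12.87 152.0 [526.5 165.5 151.9] [0.6 0.4 0.4] [ 0.06 -0.01 -0.01]
13.12 150.0 [526.5 165.5 149.9] [ 1.1 -0.3  0.2] [-0.01  0.02 -0.01]
13.37 148.0 [526.6 165.6 147.9] [ 1.7 -0.2 -0.2] [ 0.18 -0.06  0.04]
13.62 146.0 [526.6 165.6 145.9] [ 1.4  0.4 -0.8] [ 0.31 -0.17 -0.03]
13.87 144.0 [526.6 165.5 143.9] [ 1.4  0.9 -0.3] [ 0.37 -0.19  0.03]
14.12 142.0 [526.6 165.5 141.9] [ 2.3  1.1 -0.3] [ 0.46 -0.27  0.01]
14.37 140.0 [526.6 165.5 139.9] [ 1.5  0.8 -2.1] [ 0.52 -0.33 -0.  ]
14.62 138.0 [526.8 165.6 138.2] [1.1 0.9 5.6] [ 0.33 -0.09  0.  ]
```

```bash
python3 - <<'E'
from h import *
for x,y in [(528,165.4),(529.2,165.2),(530.3,165.1)]:
    arm.move_l([x,y,138.5],None,rate=20)
    o=arm.observe(); print(round(o["t"],2),o["eef_pos"].round(1),o["contact_force"].round(1),o["wrist_torque"].round(2))
cal,p,d=snap("wrist","b0"); 
cv2.imwrite("pics/b0c.png",cv2.resize(p[100:250,222:422],None,fx=4,fy=4,interpolation=cv2.INTER_CUBIC)[:,:,::-1])
cal,p,d=snap("scene","bs0"); 
cv2.imwrite("pics/bs0c.png",cv2.resize(p[130:230,380:513],None,fx=6,fy=6,interpolation=cv2.INTER_CUBIC)[:,:,::-1])
E
```

```text
14.87 [527.9 165.3 138.4] [-0.8  0.9  1.1] [0.24 0.11 0.01]
15.12 [528.8 165.2 138.3] [-2.7  1.7  2.7] [ 0.34  1.02 -0.01]
15.37 [529.6 165.2 138.3] [-6.3  2.1  4.2] [0.45 1.68 0.03]
```

View pics/b0c.png

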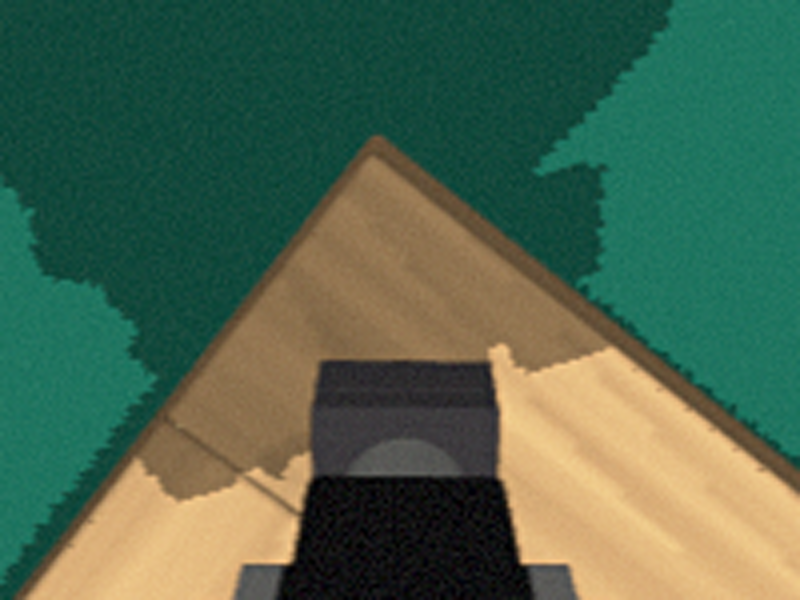

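View pics/bs0c.png

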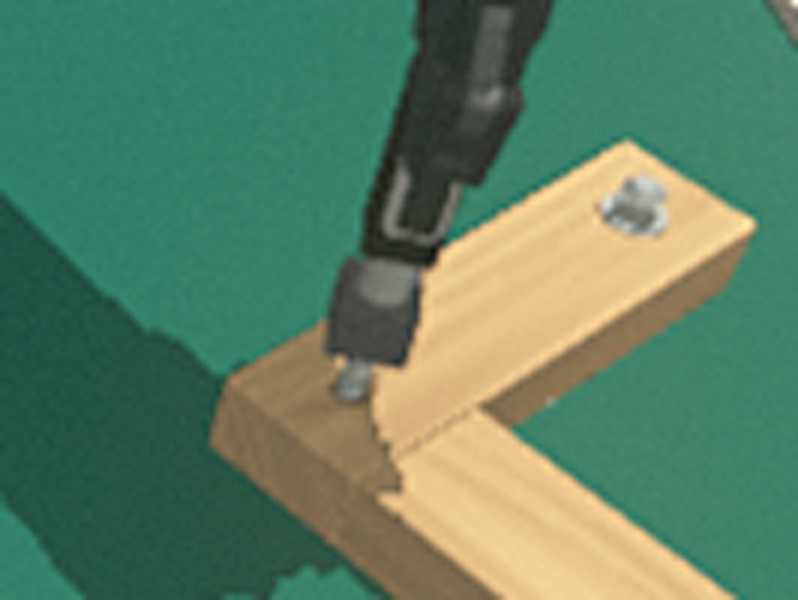

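```bash
python3 - <<'E'
from h import *
z=dict(np.load("pics/b0.npz")); o=arm.observe(); M=q2R(o["tool_rot"]); e=o["eef_pos"]
px=lambda u,v:np.array(((u+.5)/4-.5+222,(v+.5)/4-.5+100))
inv=lambda P:(project(z,P)[0]-[222,100]+.5)*4-.5
F=R.from_euler("z",np.radians(32.9)).as_matrix()
for s in (0,.75):
  a=on_plane(z,px(376,155)+[0,s],40); b=on_plane(z,px(165,418)+[0,s],40)
  print("edge",np.linalg.norm(a-b),np.degrees(np.arctan2(*(b-a)[1::-1])), "hole",(a+F@[35,35,0]).round(1),(b+F@[-35,35,0]).round(1))
  for uv,h in [((318,362),e[2]-68.5),((492,362),e[2]-68.5),((312,406),e[2]-42.5),((496,406),e[2]-42.5)]:
    print((M.T@(on_plane(z,px(*uv)+[0,s],h)-e)).round(1))
H=np.array([530.5,166.4,40.])
print(inv(H+F@[-35,-35,0]),inv(H+F@[35,-35,0]))
c=optics.get_calibration("scene")
iv=lambda P:(project(c,P)[0]-[380,130]+.5)*6-.5
for lab,P in [("hole",H),("mouth",H+[0,0,30]),("h58",[530.5,166.4,96])]: print(lab,iv(P).round(0))
Y=R.from_euler("z",np.radians(71.6)).as_matrix()
for a in (1,-1):
  for b in (1,-1): print(iv(H+[0,0,30]+Y@[15.2*a,15.2*b,0]).round(),iv(H+[0,0,56]+Y@[15.2*a,15.2*b,0]).round())
for f in [(-35,-35,0),(35,-35,0),(35,35,0)]: print(iv(H+F@f).round())
print(e)
E
```

```text
edge 69.34984758400603 32.35251399984096 hole [529.7 166.5  40. ] [529.5 165.6  40. ]
[-15.   68.5  15. ]
[15.9 68.5 15. ]
[-14.2  42.5  15.5]
[14.8 42.5 15.5]
edge 69.43496775977111 32.372904687502235 hole [529.9 167.1  40. ] [529.7 166.2  40. ]
[-15.   68.5  14.5]
[16.  68.5 14.5]
[-14.2  42.5  15. ]
[14.8 42.5 15. ]
[371.7193494  155.66419446] [161.82112183 422.81128925]
hole [350. 392.]
mouth [369. 338.]
h58 [385. 290.]
[410. 319.] [428. 271.]
[407. 372.] [424. 324.]
[332. 305.] [347. 256.]
[326. 357.] [342. 309.]
[225. 377.]
[357. 482.]
[477. 406.]
[529.62094966 165.14053342 138.30489546]
```

```bash
python3 - <<'E'
from h import *
for x,y in [(531.2,165.8),(531.8,166.8),(531.3,166.5)]:
    arm.move_l([x,y,138.4],None,rate=20)
    o=arm.observe(); print(round(o["t"],2),o["eef_pos"].round(1),o["contact_force"].round(1),o["wrist_torque"].round(2))
cal,p,d=snap("scene","cs0"); 
cv2.imwrite("pics/cs0c.png",cv2.resize(p[165:215,400:470],None,fx=11,fy=11,interpolation=cv2.INTER_CUBIC)[:,:,::-1])
cal,p,d=snap("top","ct0"); 
cv2.imwrite("pics/ct0c.png",cv2.resize(p[200:270,150:230],None,fx=8,fy=8,interpolation=cv2.INTER_CUBIC)[:,:,::-1])
E
```

```text
15.72 [530.4 165.8 138.2] [-6.9  0.7  4.8] [0.27 1.85 0.07]
15.97 [531.1 166.6 138.2] [-6.  -0.2  3.8] [0.05 1.68 0.05]
16.22 [531.  166.4 138.3] [-4.7  1.1  4. ] [0.25 1.49 0.04]
```

View pics/cs0c.png

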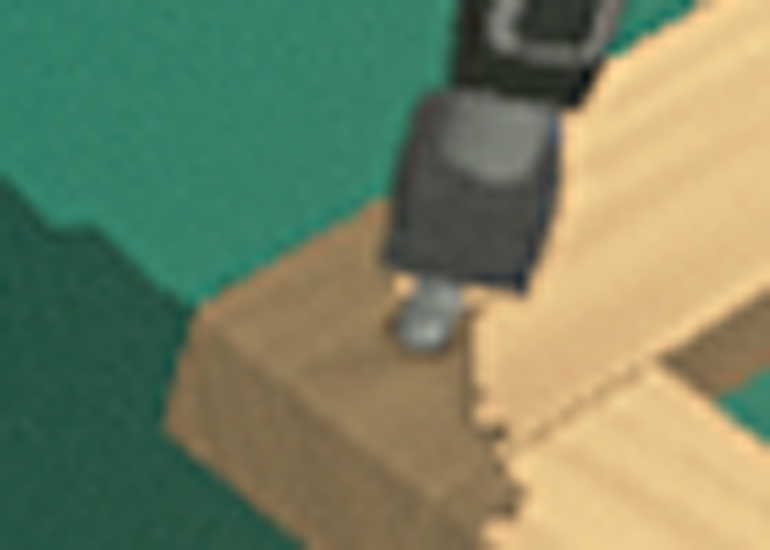

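View pics/ct0c.png

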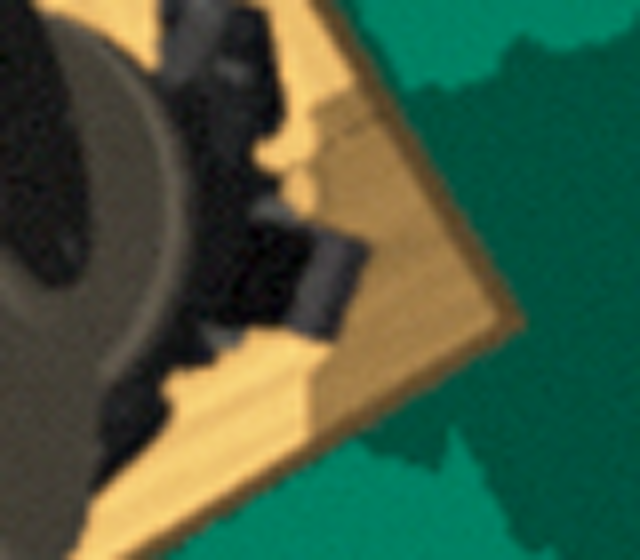

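```bash
python3 - <<'E'
from h import *
H=np.array([530.5,166.4,40.]);F=R.from_euler("z",np.radians(32.7)).as_matrix();Y=R.from_euler("z",np.radians(71.6)).as_matrix()
for cam,org,s in [("scene",(400,165),11),("top",(150,200),8)]:
    c=optics.get_calibration(cam); iv=lambda P:((project(c,P)[0]-org+.5)*s-.5).round(0)
    print(cam)
    for f in [(-35,-35,0),(35,-35,0),(35,35,0)]: print(f,iv(H+F@f),iv(H+F@f-[0,0,40]))
    for a in (1,-1):
      for b in (1,-1): print(a,b,"bot",iv(H+[0,0,29.8]+Y@[15.2*a,15.2*b,0]),"top",iv(H+[0,0,55.8]+Y@[15.2*a,15.2*b,0]))
    print("hole",iv(H), "dx1",iv(H+[10,0,0])-iv(H),"dy",iv(H+[0,10,0])-iv(H))
E
```

```text
scene
(-35, -35, 0) [193. 307.] [158. 430.]
(35, -35, 0) [434. 500.] [390. 622.]
(35, 35, 0) [655. 360.] [605. 484.]
1 1 bot [532. 201.] top [564. 112.]
1 -1 bot [526. 299.] top [558. 210.]
-1 1 bot [388. 175.] top [417.  86.]
-1 -1 bot [379. 271.] top [408. 182.]
hole [423. 333.] dx1 [12. 33.] dy [45. -1.]
top
(-35, -35, 0) [493. 318.] [522. 323.]
(35, -35, 0) [371. 113.] [404. 124.]
(35, 35, 0) [161. 240.] [202. 247.]
1 1 bot [229. 308.] top [202. 304.]
1 -1 bot [268. 205.] top [243. 200.]
-1 1 bot [330. 344.] top [306. 341.]
-1 -1 bot [369. 241.] top [346. 236.]
hole [327. 279.] dx1 [  1. -35.] dy [-35.  -1.]
```

```bash
cat >> h.py <<'E'
YAW0=161.6
def turn_to(a,x=531.0,y=165.9,z0=138.2,rate=20):
    """a: degrees turned clockwise since seating"""
    arm.move_l([x,y,z0-5*max(a-8,0)/360],R2q(down(np.radians(YAW0-a))),rate=rate)
    o=arm.observe(); print(round(o["t"],2),a,o["eef_pos"].round(1),o["contact_force"].round(1),o["wrist_torque"].round(2),o["joint_pos"].round(2))
E
python3 - <<'E'
from h import *
turn_to(0); turn_to(10); turn_to(20)
E
```

```text
16.57 0 [530.8 166.1 138.2] [-6.   2.6  5. ] [0.57 1.44 0.05] [-0.56  0.34  0.17  1.97 -0.08  0.84  2.47]
16.89 10 [530.7 166.1 138.1] [-5.8  0.9  3.6] [0.42 1.48 0.06] [-0.59  0.34  0.21  1.97 -0.09  0.84  2.32]
17.22 20 [530.7 166.2 138. ] [-5.5  1.4  4. ] [0.48 1.47 0.02] [-0.62  0.35  0.25  1.97 -0.11  0.84  2.16]
```

```bash
python3 - <<'E'
from h import *
turn_to(30)
cal,p,d=snap("scene","es0"); 
cv2.imwrite("pics/es0c.png",cv2.resize(p[150:215,390:470],None,fx=9,fy=9,interpolation=cv2.INTER_CUBIC)[:,:,::-1])
cal,p,d=snap("wrist","e0"); 
cv2.imwrite("pics/e0c.png",cv2.resize(p[100:250,222:422],None,fx=4,fy=4,interpolation=cv2.INTER_CUBIC)[:,:,::-1])
E
```

```text
17.54 30 [530.9 166.3 137.9] [-4.1  2.5  3.6] [0.7  1.35 0.07] [-0.65  0.35  0.28  1.97 -0.13  0.84  2.  ]
```

View pics/es0c.png

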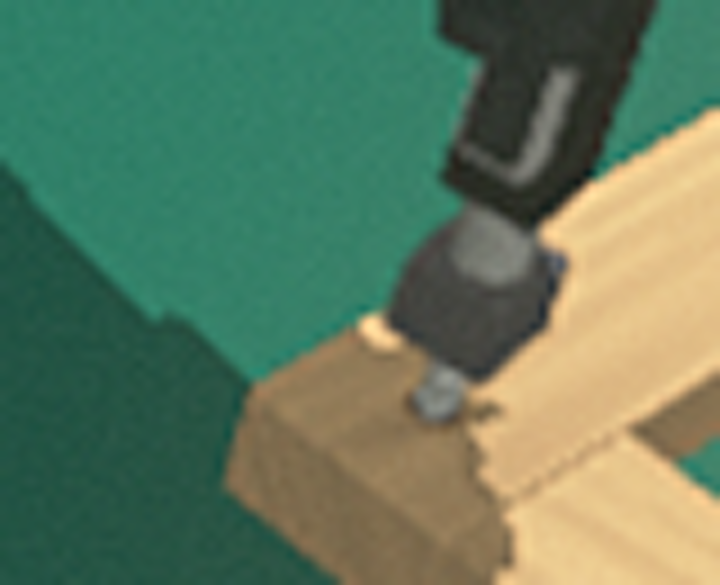

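View pics/e0c.png

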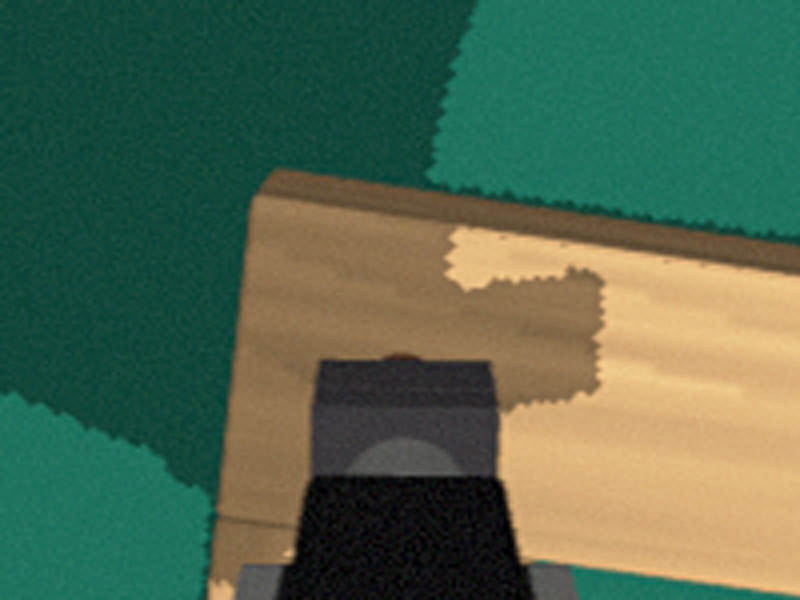

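```bash
python3 - <<'E'
from h import *
z=dict(np.load("pics/e0.npz")); o=arm.observe(); M=q2R(o["tool_rot"]); e=o["eef_pos"]
px=lambda u,v:np.array(((u+.5)/4-.5+222,(v+.5)/4-.5+100))
F=R.from_euler("z",np.radians(32.7)).as_matrix()
for s in (0,.75):
  a=on_plane(z,px(252,195)+[0,s],40); b=on_plane(z,px(215,516)+[0,s],40)
  print(np.linalg.norm(a-b),"hole",(a+F@[35,35,0]).round(1),(b+F@[-35,35,0]).round(1))
  for uv,h in [((318,361),e[2]-68.5),((493,361),e[2]-68.5),((312,406),e[2]-42.5),((496,406),e[2]-42.5)]:
    t=(M.T@(on_plane(z,px(*uv)+[0,s],h)-e)); t[2]-=15.2; t[0]-=15.2*np.sign(t[0]); print(t.round(1),(e+M@t).round(1)[:2])
  print("hole far edge", on_plane(z,px(402,353)+[0,s],40).round(1), "tool", (M.T@(on_plane(z,px(402,353)+[0,s],40)-e)).round(1))
E
```

```text
68.65730284091903 hole [530.6 166.1  40. ] [529.3 165.5  40. ]
[ 0.3 68.5  0.3] [530.4 166.4]
[ 1.1 68.5  0.3] [529.9 166.9]
[ 1.1 42.5  0.6] [529.6 166.8]
[-0.2 42.5  0.6] [530.5 165.8]
hole far edge [524.6 160.7  40. ] tool [-0.  97.9  8.4]
68.76308338479299 hole [531.  166.4  40. ] [529.8 166.   40. ]
[ 0.3 68.5 -0.3] [530.9 166.7]
[ 1.1 68.5 -0.3] [530.3 167.3]
[ 1.1 42.5  0.1] [530.  167.1]
[-0.2 42.5  0.1] [530.9 166.1]
hole far edge [525.  161.2  40. ] tool [-0.  97.9  7.8]
```

```bash
python3 - <<'E'
from h import *
for a in range(50,171,20): turn_to(a,x=530.8,y=165.6)
cal,p,d=snap("scene","fs0"); 
cv2.imwrite("pics/fs0c.png",cv2.resize(p[150:215,390:470],None,fx=9,fy=9,interpolation=cv2.INTER_CUBIC)[:,:,::-1])
E
```

```text
18.14 50 [530.9 166.1 137.7] [-4.   3.8  2.5] [1.07 0.89 0.03] [-0.71  0.35  0.36  1.98 -0.17  0.84  1.69]
18.64 70 [531.  165.8 137.5] [-1.4  4.   2.6] [1.11 0.4  0.09] [-0.77  0.36  0.44  1.98 -0.2   0.84  1.38]
19.14 90 [531.  165.6 137.2] [-0.8  3.   2.8] [0.96 0.08 0.08] [-0.84  0.38  0.52  1.99 -0.25  0.84  1.07]
19.64 110 [531.  165.6 136.9] [0.5 2.7 2.8] [ 0.73 -0.15  0.07] [-0.9   0.39  0.6   1.99 -0.29  0.84  0.77]
20.14 130 [530.9 165.4 136.6] [0.3 1.5 4.4] [ 0.49 -0.25  0.07] [-0.97  0.41  0.69  1.99 -0.35  0.85  0.47]
20.64 150 [530.9 165.4 136.3] [1.2 0.3 3.7] [ 0.25 -0.27  0.01] [-1.03  0.44  0.78  2.   -0.4   0.86  0.18]
21.14 170 [530.8 165.3 135.9] [ 0.6 -0.5  5.3] [ 0.08 -0.17  0.05] [-1.09  0.47  0.87  2.   -0.47  0.88 -0.11]
```

View pics/fs0c.png

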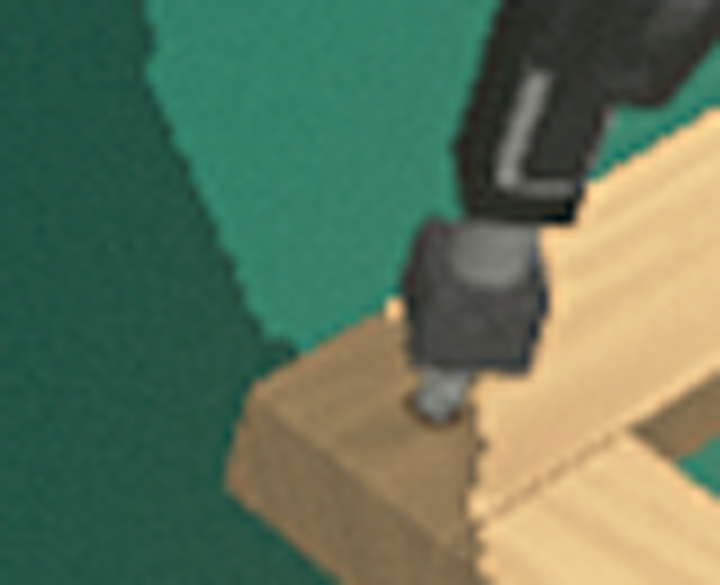

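```bash
python3 - <<'E'
from h import *
for a in list(range(190,291,20)): turn_to(a,x=530.7,y=165.8)
cal,p,d=snap("scene","gs0"); 
cv2.imwrite("pics/gs0c.png",cv2.resize(p[150:215,390:470],None,fx=9,fy=9,interpolation=cv2.INTER_CUBIC)[:,:,::-1])
E
```

```text
21.69 190 [530.7 165.4 135.6] [ 1.2 -1.1  6.1] [-0.14 -0.1   0.07] [-1.15  0.52  0.96  2.   -0.54  0.9  -0.39]
22.19 210 [530.6 165.3 135.3] [ 0.1 -0.6  6.6] [-0.23  0.05  0.05] [-1.2   0.57  1.05  2.   -0.62  0.93 -0.66]
22.69 230 [530.5 165.3 135. ] [-1.1  0.1  7.7] [-0.16  0.17  0.03] [-1.24  0.62  1.14  2.01 -0.7   0.97 -0.94]
23.19 250 [530.5 165.3 134.7] [-2.3  0.9  8.1] [-0.06  0.47  0.09] [-1.28  0.69  1.22  2.01 -0.78  1.02 -1.21]
23.69 270 [530.4 165.4 134.4] [-2.   0.   8.4] [0.1  0.53 0.01] [-1.3   0.75  1.29  2.01 -0.84  1.07 -1.5 ]
24.19 290 [530.4 165.4 134.1] [-2.4  0.8  8.8] [0.22 0.56 0.01] [-1.31  0.79  1.32  2.01 -0.89  1.1  -1.81]
```

View pics/gs0c.png

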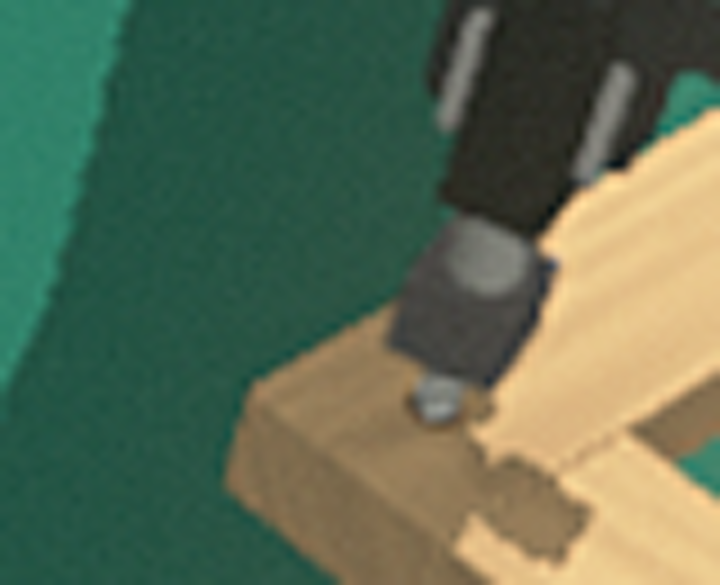

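```bash
python3 - <<'E'
from h import *
for a in (305,320): turn_to(a,x=530.6,y=166)
arm.dwell(0.3)
def go(a,x,y,z,r=30):
    arm.move_l([x,y,z],R2q(down(np.radians(YAW0-a))),rate=r); o=arm.observe(); print(round(o["t"],2),o["eef_pos"].round(1),o["contact_force"].round(1),o["wrist_torque"].round(2),o["joint_pos"].round(2))
go(314,530.3,166,134.2)
for z in (138,142,146,152): go(314,530.3,166,z,25)
go(314,530.3,166,215,150)
cal,p,d=snap("wrist","h0"); 
cv2.imwrite("pics/h0c.png",cv2.resize(p[120:270,222:422],None,fx=4,fy=4,interpolation=cv2.INTER_CUBIC)[:,:,::-1])
cal,p,d=snap("scene","hs0"); 
cv2.imwrite("pics/hs0c.png",cv2.resize(p[150:215,390:470],None,fx=9,fy=9,interpolation=cv2.INTER_CUBIC)[:,:,::-1])
E
```

```text
24.65 305 [530.2 165.6 133.9] [-2.7  1.1  6.7] [0.09 0.49 0.04] [-1.31  0.81  1.34  2.01 -0.9   1.11 -2.06]
25.06 320 [530.3 165.7 133.7] [-2.1  0.7  7.3] [ 0.19  0.42 -0.02] [-1.31  0.82  1.35  2.01 -0.91  1.12 -2.31]
25.62 [530.  165.8 134. ] [-1.  -0.2  1.3] [-0.06  0.07  0.01] [-1.31  0.8   1.33  2.01 -0.89  1.1  -2.23]
25.92 [530.2 166.  137.9] [-0.7  0.1 -2.6] [-0.    0.03 -0.01] [-1.31  0.79  1.33  2.01 -0.88  1.1  -2.24]
26.23 [530.4 166.  142.1] [-0.  -0.6 -2.4] [-0.03 -0.    0.02] [-1.32  0.78  1.33  2.   -0.87  1.11 -2.24]
26.53 [530.4 166.1 146.2] [-0.4  0.5 -2.1] [-0.01 -0.   -0.02] [-1.32  0.77  1.34  2.   -0.86  1.11 -2.25]
26.93 [530.3 166.1 152.2] [-0.5 -0.6 -2.3] [-0.03 -0.06 -0.02] [-1.32  0.76  1.34  2.   -0.84  1.11 -2.27]
27.49 [529.9 166.4 214.4] [ 0.4  0.1 -3.4] [ 0.01  0.02 -0.01] [-1.37  0.62  1.35  1.94 -0.67  1.15 -2.41]
```

View pics/h0c.png

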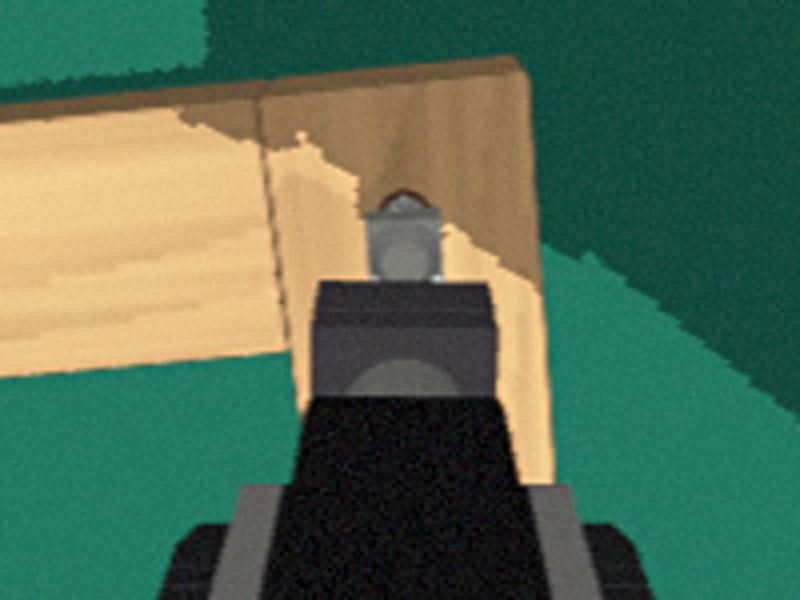

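View pics/hs0c.png

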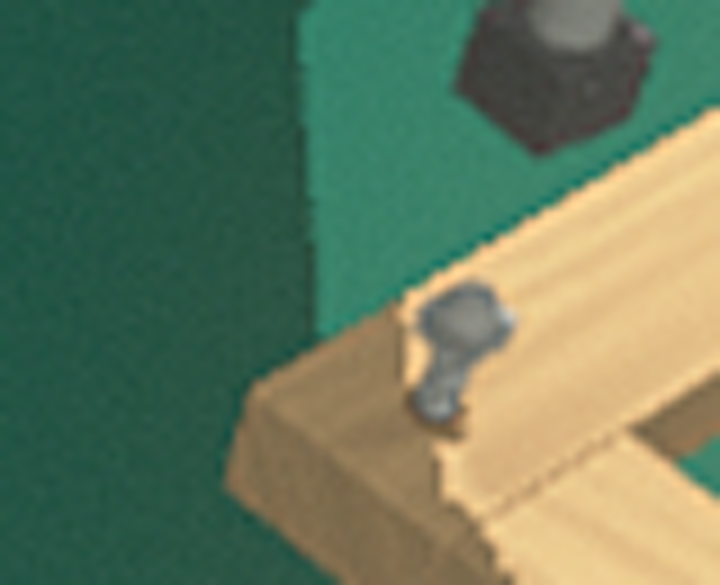

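```bash
python3 - <<'E'
from h import *
z=dict(np.load("pics/h0.npz")); o=arm.observe(); M=q2R(o["tool_rot"]); e=o["eef_pos"]
inv=lambda P:((project(z,P)[0]-[222,120]+.5)*4-.5).round(1)
F=R.from_euler("z",np.radians(32.7)).as_matrix(); H=np.array([530.1,166.2,40.])
print("corner",inv(H+F@[-35,-35,0]),"obs 525,75;",inv(H+F@[35,-35,0]),"obs 262,97")
Y=M; sink=4.2
for h in (26,36): 
  for a in (-1,1): print(h,inv(H+[0,0,h-sink]+M@[9*a,0,9]), inv(H+[0,0,h-sink]+M@[9*a,0,-9]))
print("cap",inv(H+[0,0,46-sink]),"hole",inv(H),"hole far edge",inv(H+M@[0,0,5]))
print("per 1mm", inv(H+[0,0,40]+M@[0,0,1])-inv(H+[0,0,40]))
E
```

```text
corner [529.6  74. ] obs 525,75; [255.9  98.5] obs 262,97
26 [367.6 205. ] [368.3 275.7]
26 [441.3 205. ] [440.6 275.8]
36 [366.4 214.6] [367.1 287.4]
36 [442.5 214.6] [441.8 287.5]
cap [404.4 262.7] hole [404.5 219.6] hole far edge [404.5 201. ]
per 1mm [ 0.  -4.1]
```

```bash
python3 - <<'E'
from h import *
q=R2q(down(np.radians(-100)))
arm.reach([490,-190,210],q)
o=arm.observe(); f0=o["contact_force"]; print(o["t"],o["eef_pos"].round(1),o["joint_pos"].round(2),f0.round(1))
arm.move_l([490,-190,85],q,rate=150)
f0=arm.observe()["contact_force"]
for z in np.arange(72,66.4,-.5):
    arm.move_l([490,-190,z],q,rate=25)
    o=arm.observe(); f=o["contact_force"]-f0; print(round(o["t"],2),z,o["eef_pos"].round(1),f.round(1),o["wrist_torque"].round(2))
    if f[2]>4: break
snap("wrist","p0"); snap("scene","ps0")
E
```

```text
28.9333 [ 490.3 -189.2  209.6] [-0.62  0.34  1.07  2.   -0.36  1.   -1.12] [ 0.6 -0.1 -2. ]
30.58 72.0 [ 490.  -190.1   72. ] [-0.2  0.4 -0.5] [-0.02  0.01 -0.  ]
30.83 71.5 [ 490.  -190.    71.6] [-0.8  0.5 -0.4] [-0.01 -0.01 -0.08]
31.08 71.0 [ 490. -190.   71.] [ 0.4  0.5 -1.1] [-0.03  0.01 -0.03]
31.33 70.5 [ 490.  -190.    70.5] [ 0.9 -0.1 -0.2] [ 0.02  0.01 -0.02]
31.58 70.0 [ 490. -190.   70.] [-0.4 -0.2  0.1] [-0.01 -0.01 -0.03]
31.83 69.5 [ 490.  -190.    69.5] [-0.9  0.2 -0.3] [-0.    0.07  0.03]
32.08 69.0 [ 490. -190.   69.] [-0.4 -0.1 -0.1] [-0.03  0.05  0.04]
32.33 68.5 [ 490.1 -190.    68.6] [-0.7  1.2  3.7] [ 0.09  0.14 -0.02]
32.58 68.0 [ 490.3 -190.1   68.5] [-3.4  2.3 17.2] [ 0.51  0.9  -0.01]
```

View pics/ps0.png

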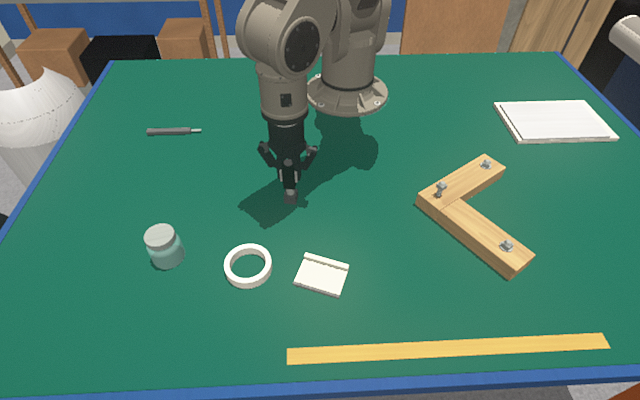

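Driver is on the table (17 N contact), and the bystanders have not moved in the picture. Next: ease off, release, retreat, and check the screw from two yaws.

```bash
python3 - <<'E'
from h import *
q=R2q(down(np.radians(-100)))
arm.move_l([490,-190,68.5],q,rate=25); print(arm.observe()["contact_force"].round(1))
arm.gripper_to(70)
o=arm.observe(); print(o["t"],o["contact_force"].round(1),o["gripper_width"])
arm.move_l([490,-190,150],q,rate=80); arm.move_l([490,-190,225],q,rate=150)
snap("wrist","q0"); o=arm.observe(); print(o["t"])
arm.reach([530,164,190],R2q(down(np.radians(-30))))
for i,y in enumerate((-30,60)):
    arm.reach([530,164,190],R2q(down(np.radians(y))))
    cal,p,d=snap("wrist",f"v{i}"); x,yy=project(cal,[530,166,76])[0].astype(int); print(x,yy,arm.observe()["t"])
    cv2.imwrite(f"pics/v{i}c.png",cv2.resize(p[yy-50:yy+50,x-66:x+67],None,fx=6,fy=6,interpolation=cv2.INTER_CUBIC)[:,:,::-1])
snap("scene","vs0")
E
```

```text
[0.  0.1 4.5]
33.4167 [-0.2  0.8 -0.8] 70.24552159587311
35.2833
321 189 36.925
324 191 38.2417
```

View pics/q0.png

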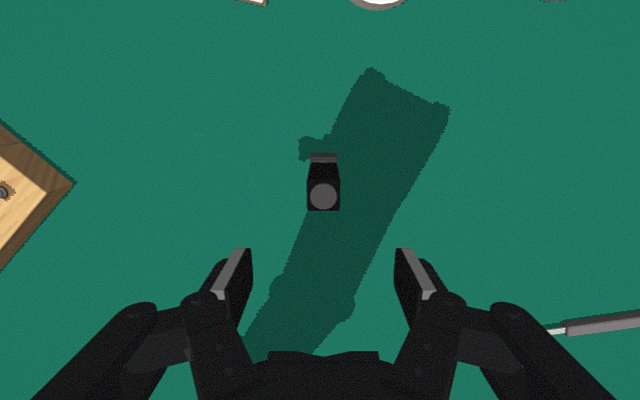

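View pics/v0c.png

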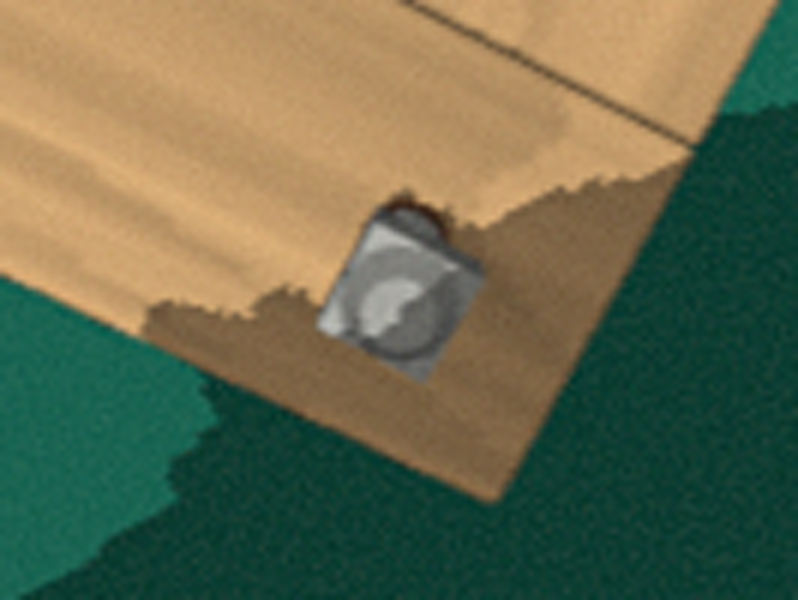

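View pics/v1c.png

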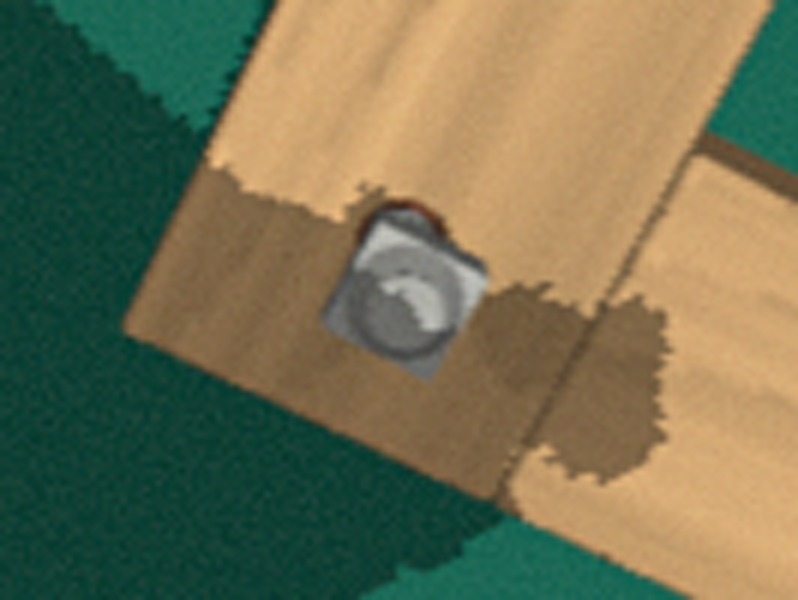

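View pics/vs0.png

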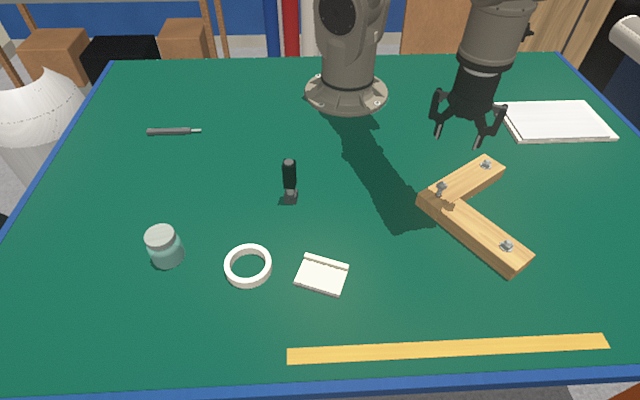

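```bash
sed -e '/^obs=/,/^     1:/d' -e 's#pics/s{i}#pics/v{i}#' -e 's#/4-.5#/6-.5#' -e 's/46\*ax/41.7*ax/; s/h+40\*ax/h+35.7*ax/' fit.py > fit2.py
sed -i '2a obs={0:dict(org=(255,139),top=(398,300),fr={(-35,-35):(495,500),(35,-35):(697,148)},hd=[(375,220),(320,325),(428,382),(485,270)]),1:dict(org=(258,141),top=(408,298),fr={(-35,-35):(125,328),(35,-35):(497,498),(35,35):(700,152)},hd=[(378,225),(325,322),(432,380),(488,270)])}' fit2.py
python3 fit2.py
python3 - <<'E'
from h import *
z=dict(np.load("pics/q0.npz"))
print("cap",on_plane(z,(322.5,196),124.5).round(1)); 
M=down(np.radians(-100)); a=on_plane(z,(310.5,154),0);b=on_plane(z,(336.5,154),0); print("socket centre",((a+b)/2-M[:,2]*15.2).round(1),np.linalg.norm(a-b), M[:,2])
E
```

```text
cost 7.392759015521141 hole [530.8 166.7  40. ] frameyaw 32.6 axis [-0.02   0.004  1.   ] lean 1.1 top [529.9 166.9  81.7] yaw 33.4 shift [ 0.23 -0.64 -0.1  -0.92]
[ 0.3  1.7 -0.1  0.5  0.5 -0.8 -0.4 -0.6 -0.4 -0.1  0.1 -0.8 -0.   0.3
  0.1 -0.3 -0.1  1.8 -0.5 -0.3 -0.4  1.1  0.1 -0.8  0.2 -1.5 -0.2  0.3
  0.4 -0.5  0.5  0.1 -0.  -0.5]
cap [ 490.5 -188.9  124.5]
socket centre [ 488.  -189.5    0. ] 31.054915569384768 [ 0.98480775 -0.17364818  0.        ]
```

```bash
python3 - <<'E'
from h import *
arm.move_l([530,164,230],None,rate=100); arm.dwell(0.3)
print(arm.observe()["t"],arm.observe()["contact_force"].round(1)); print(arm.hand_in())
E
```

```text
39.1417 [ 0.7 -0.4 -0.1]
the job is handed in; nothing more can be done
None
```

I seated the driver on the screw, brought both upright and turned the screw clockwise past the required three quarters of a turn. I then stood the driver back on bare table and handed the job in at t ≈ 39 s. No verdict was reported.

- **Seating and uprighting:** I gripped the driver with 80 N. The socket went down over the leaning head (about 4.5° at the start) to full depth. I then brought driver and screw over the hole before turning.
- **Turning:** The wrist turned 320°. A final fit to two wrist pictures puts the head's facing at about 308° of turn, or 5.4 rad.
- **Screw at the end:** The same fit gives a lean of about 1.1°.
- **Driver at the end:** It stands on its socket near (489, −189), 13–15 mm from where it started. Its cap and socket positions differ by about 2.5 mm, which is a tilt of about 1° and close to the calibration error. It was released before handing in.
- **Bystanders:** The tape roll, squeegee and jar look unmoved in the last scene picture. The gripper ended well clear of everything, with no contact force.
- **Checks that disagreed:** While uprighting, the cameras differed by about 1–2 mm on where the hole was, so I averaged them. The screw's pushback on the driver reached about 7 N sideways at that stage. The turning torque I read was noisy, mostly 0.01 to 0.09 N m against the stated 0.12, so I judged the amount of turn from the pictures.

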